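# Probe the power terminals of a circuit board

## Task

Take the test probe from its fork stand and, holding it upright, touch its sprung tip on top of the round terminal, then the square one, then the long bar one, each time pressing gently only until the tip gives and keeping it there for half a second. Do not touch the cross-shaped terminal, do not press hard on anything on the board and leave the other things on the bench where they are. Finally hang the probe back in the fork by its collar and let go.

Things in the scene. Friction and masses are not known exactly. Their poses are not given: they have to be found in the camera images.
- probe: loose hand test probe, upright, handle about 120 g: white square grip 16 x 16 mm from 5 to 57 mm above the origin, black square collar 34 x 34 mm from 0 to 5 mm, below it a black nose, a steel stem and a sprung tip (see probe_nose). Origin: centre of the collar's underside; z up along the axis, x and y along the grip's flats.
- probe_nose (a point): centre of the nose's lower end (nose 12 mm thick, 35 mm long). Below it a 7 mm stem, stiff up to 40 N, and a 4 mm round-ended tip. The stem is drawn out differently each run, not measured: the tip's end is on the axis 22 to 57 mm below this point. The tip springs in up to 5 mm: starts at 0.6 N, 0.6 N more per mm, then rigid. Under 1 N is no touch; over 8 N does damage.
- stand: fixed dark steel fork stand: base 90 x 90 x 10 mm, column 40 mm wide at its +x side (front face at x = +22 mm) and two level prongs from it to x = -40 mm, 10 mm wide and thick, 20 mm apart, tops 140 mm above the origin. The -x end is open; a 4 mm lip stands on the prongs there (x = -40 to -36 mm). Origin: centre of the base's underside.
- stand_seat (a point): midway between the prongs, level with their tops, at x = -8 mm of the stand: where the probe's origin is when it hangs by its collar in the middle of the fork. Its nose comes in through the open end or from above. Axes as the stand's: x points from the open end to the column.
- board: fixed green circuit board 210 x 270 mm on two aluminium rails. Origin: under its centre on the bench; upper face 30 mm above the origin. Its black heat sink (45 x 60 mm) in the middle rises to 52 mm, two capacitors at y = +-115 mm to 48 mm, a white connector at the -x edge to 44 mm above the origin; z up.
- term_round: round terminal, 16 mm diameter. It is one of four bare brass terminals of the same metal and height (12 mm) on the board, which swap places from run to run. Origin: centre of its underside, on the board's upper face; its top face is 12 mm above the origin, z up. Fixed to the board.
- term_square: square terminal, 15 x 15 mm. It is one of four bare brass terminals of the same metal and height (12 mm) on the board, which swap places from run to run. Origin: centre of its underside, on the board's upper face; its top face is 12 mm above the origin, z up. Fixed to the board.
- term_bar: bar terminal, 10 mm along its x and 30 mm along its y. It is one of four bare brass terminals of the same metal and height (12 mm) on the board, which swap places from run to run. Origin: centre of its underside, on the board's upper face; its top face is 12 mm above the origin, z up. Fixed to the board.
- term_cross: cross-shaped terminal, two crossed bars 26 x 7 mm: to be left alone. It is one of four bare brass terminals of the same metal and height (12 mm) on the board, which swap places from run to run. Origin: centre of its underside, on the board's upper face; its top face is 12 mm above the origin, z up. Fixed to the board.
- bottle: loose white plastic bottle, 52 mm diameter, 130 mm tall, bystander. Origin: centre of its underside.
- spool: loose grey reel, 54 mm diameter, 42 mm tall, bystander. Origin: centre of its underside.
- tray: loose orange parts tray 70 x 60 x 30 mm, bystander. Origin: centre of its underside.
- driver: loose screwdriver lying on the bench, bystander. Origin: near its middle, at its underside.

How it is judged:
On the way, in this order (a step that is already met when the one before it is completed fails the run):
1. the upright probe presses the round terminal with at least 1 N for 0.35 s (contact force between probe and term_round above 1 N and angle between probe's own z axis and vertical below 0.35 rad), for 0.35 s.
2. the upright probe presses the square terminal with at least 1 N for 0.35 s (contact force between probe and term_square above 1 N and angle between probe's own z axis and vertical below 0.35 rad), for 0.35 s.
3. the upright probe presses the bar terminal with at least 1 N for 0.35 s (contact force between probe and term_bar above 1 N and angle between probe's own z axis and vertical below 0.35 rad), for 0.35 s.
At the end, for the whole second after the job is handed in: the probe hangs in the fork at rest and released: collar flat on both prongs (within 3 mm in height and 0.1 rad of upright), within 28 mm of the fork's seat point (horizontal distance between probe and stand_seat below 0.028 m and z of probe in the frame of stand_seat between -0.003 and 0.003 m and angle between probe's own z axis and vertical below 0.1 rad and linear speed of probe below 0.02 m/s and contact force between the fingers and probe below 0.05 N); the robot touches nothing.
It fails at once if the cross-shaped terminal is touched (0.3 N) (contact force between anything else and term_cross above 0.3 N).
It fails at once if the board or a terminal is pressed with more than 8 N (contact force between anything else and board above 8 N or contact force between anything else and term_round above 8 N or contact force between anything else and term_square above 8 N or contact force between anything else and term_bar above 8 N).
It fails at once if the bottle, reel, tray or screwdriver is moved by more than 30 mm (distance of any of bottle, spool, tray, driver from where it was at the start of the episode above 0.03 m).
It also fails if it takes over 72 s, if anything falls off the work surface, if the arm or the gripper's body presses on something with over 40 N, if the wrist force passes 120 N, or if a joint passes its speed limit or range.

## Robot

A 7-joint arm with a two-finger parallel gripper is mounted at the origin on the work surface. World frame = base frame: x ahead of the robot, y to its left, z up, the work surface at z = 0. Lengths are in m, angles in rad, forces in N, time in s.
With the tool pointing down it reaches from about 0.4 to 0.875 m from the base axis. Payload 19.3 kg.
Tool frame: the origin (TCP) lies between the finger pads; the fingertips stand 11 mm ahead of it and the grasp point (between the pads) lies 8 mm behind it; z points along the fingers, y is the line along which they close (so a half turn about z gives the same grasp; the last joint's range is limited). The gripper opens to 85 mm and grips with 20 to 120 N. Pads are 22 mm wide; open, the fingers measure 114 mm over their backs; the gripper's body (76 mm by 85 mm) begins 54 mm behind the grasp point. The pads swing forward as they close: fully open they stand 13 mm farther back than shut.
Start: joints at [-1.37, 0.521, -0.036, 1.599, 0.021, 1.021, -0.113], TCP at [0.167, 0.602, 0.242] pointing down, gripper open.
Joint ranges: [-2.91, 2.91], [-0.3, 2.13], [-1.5, 1.42], [0.17, 2.43], [-1.26, 4.41], [0.16, 1.93], [-2.52, 2.52]. Speed limits (rad/s): [1.89, 1.89, 2.39, 2.39, 3.01, 3.01, 3.01].

## Interface

Orientations are given as a 3x3 rotation matrix whose columns are the frame's x, y, z axes.
In Python, from rig import manip, cams gives the robot as it stands.
- The arm moves only by the shell command python3 -m jog 'ROWS' [FORCE]. ROWS is text: rows parted by semicolons, each of 7 numbers parted by spaces: the shift along the tool's x, y, z in m, then the turn, a rotation vector about the tool's x, y, z in rad, then the finger opening in m, from 0 to 0.0854. A call has 1 to 12 rows; each row is the pose to reach, as a shift and turn from the pose commanded when the call began, along the tool's axes at that moment; what a row does not reach only later rows make up. A row lasts 1/8 s, in which the tool goes at most 62.5 mm and 10.7 degrees, less where a joint would pass 70% of its speed; a pose out of reach is approached as far as the arm can. A call with a gripper value outside its range is refused whole. The fingers move at their own pace and stop on an object; FORCE is the grip in N (left out, the last holds). Time passes only in rows, so rows that repeat a pose let the fingers close. It gives the time, the measured TCP pose, the force, the opening and the grip force at its end, in the units of the state.
- manip.observe(): the state, without advancing time (a new reading comes with each control period).
- cams.read_camera(name): name is "scene" or "top" or "wrist"; returns a dict with "frame" (400x640x3 uint8, blue, green, red), "range_z" (400x640 float32, m along the optical axis (not along the pixel's ray), 0 where there is no reading), "K" (3x3 intrinsics, pixels), "k1" (the pictures are not rectified: a ray, as slopes to the right and down, at radius r is drawn at 1 + k1 r^2 times it, then the intrinsics apply), "position" and "attitude" of the camera in the world. Camera axes: x right, y down, z forward; pixel columns grow to the right and rows downward; lengths in m; the calibration is good to about 2 mm. A picture is of the moment at which its call begins.
- manip.hand_in(): hands the job in; it is judged then, once.
The state is a dict: "t": time; "q": joint angles; "joint_velocities": joint speeds; "joint_torque": joint torques, N m; "ee_pos": TCP position; "tcp_rot": TCP orientation; "contact_force": force on the tool from outside, world axes, zero at the start; "ft_torque": the same for the moment, N m; "finger_gap": opening from 0.0 (shut) to 1.0 (fully open); "grasp_force": force on a finger pad.
Only numpy, scipy, OpenCV 4.12 (cv2) and the standard library are available. Lean on these libraries where they do the work, as an engineer would, in place of code of your own. Each camera call takes 0.05 s, during which the arm holds its last target. There are 200 camera calls.

## Working session

There is one attempt and no reset: what is moved stays moved. The work goes in short steps, Python scripts to look and compute and a shell command to move; the robot and the scene stay as the last step left them, time stands still between calls to the robot, and variables do not carry over. Pictures are saved under pics/ and viewed, at most 10 in all, crops included, and the job is handed in when it is done.

```bash
ls; mkdir -p pics
python3 - <<'E'
from rig import manip,cams
import cv2,numpy as np
np.set_printoptions(precision=4,suppress=True)
s=manip.observe();print(s)
for n in["scene","top","wrist"]:
    c=cams.read_camera(n);cv2.imwrite(f"pics/{n}0.png",c["frame"]);np.savez(f"{n}0.npz",**c)
    print(n,c["K"].tolist(),c["k1"],c["position"],c["attitude"])
E
```

```text
pics
{'t': 0.0, 'q': array([-1.3702,  0.522 , -0.0363,  1.6   ,  0.0212,  1.0211, -0.1128]), 'joint_velocities': array([-0.0009,  0.0004, -0.0004,  0.0011,  0.0007, -0.    , -0.0003]), 'joint_torque': array([ -0.0005, -92.7084,   1.9798, -36.9957,   0.0179,   0.0077,
         0.    ]), 'ee_pos': array([0.1671, 0.6019, 0.2417]), 'tcp_rot': array([[-0.9636,  0.2675, -0.0002],
       [ 0.2675,  0.9636, -0.0011],
       [-0.0001, -0.0011, -1.    ]]), 'contact_force': array([ 0.1519,  0.1166, -0.335 ]), 'ft_torque': array([-0.041 ,  0.0315, -0.0462]), 'grasp_force': 0.0, 'finger_gap': 0.9992378583796715}
scene [[476.2194181148296, 0.0, 327.4017253143898], [0.0, 476.2194181148296, 199.7865905895603], [0.0, 0.0, 1.0]] 0.003617892457742404 [1.1145 0.7716 0.8192] [[-0.7892  0.383  -0.4801]
 [ 0.6139  0.4721 -0.6326]
 [-0.0157 -0.794  -0.6077]]
top [[419.40519533707396, 0.0, 315.2198571883381], [0.0, 419.40519533707396, 197.1477256359509], [0.0, 0.0, 1.0]] -0.08862450392112818 [0.4878 0.0356 1.0809] [[ 0.0287 -0.9969  0.0736]
 [-0.9994 -0.0274  0.0189]
 [-0.0169 -0.0741 -0.9971]]
wrist [[350.4493683947175, 0.0, 313.5555471408252], [0.0, 350.4493683947175, 197.97875120853098], [0.0, 0.0, 1.0]] -0.01571700305840833 [0.1031 0.6199 0.3743] [[ 0.2671  0.9289  0.2564]
 [ 0.9637 -0.2569 -0.0734]
 [-0.0024  0.2667 -0.9638]]
```

View pics/scene0.png

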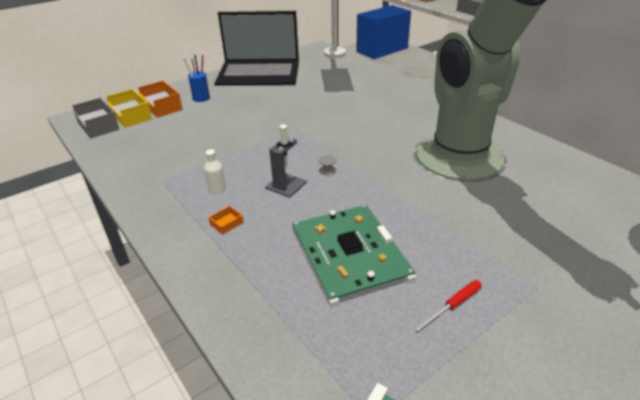

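View pics/top0.png

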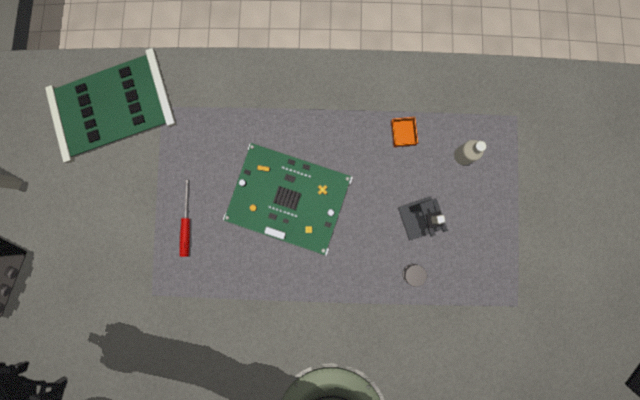

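The top view shows the bar at (263,168), round at (253,208), square at (309,230), cross at (322,189), the stand near (424,218) and the probe top at (439,219). In the scene view the probe's top is at (284,130) and the stand base at (286,185).

```bash
cat > h.py <<'E'
import numpy as np,cv2
np.set_printoptions(precision=4,suppress=True)
def ray(c,uv):
    K=c["K"];d=(np.array(uv,float)-[K[0,2],K[1,2]])/K[0,0];s=d.copy()
    for _ in range(8): s=d/(1+float(c["k1"])*(s@s))
    return np.array(c["attitude"])@np.r_[s,1]
def plane(c,uv,z):
    r=ray(c,uv);p=np.array(c["position"]);return p+r*(z-p[2])/r[2]
def tri(cs,uvs):
    A=np.zeros((3,3));b=np.zeros(3);R=[]
    for c,u in zip(cs,uvs):
        r=ray(c,u);r/=np.linalg.norm(r);M=np.eye(3)-np.outer(r,r);A+=M;b+=M@np.array(c["position"]);R.append((M,c["position"]))
    p=np.linalg.solve(A,b);return p,[float(np.linalg.norm(M@(p-o))) for M,o in R]
def proj(c,P):
    v=np.array(c["attitude"]).T@(np.array(P)-c["position"]);s=v[:2]/v[2];s=s*(1+float(c["k1"])*(s@s));return c["K"][0,0]*s+[c["K"][0,2],c["K"][1,2]]
def blobs(img,lo,hi,amin,roi=None):
    m=cv2.inRange(cv2.cvtColor(img,cv2.COLOR_BGR2HSV),np.array(lo),np.array(hi))
    if roi: k=np.zeros_like(m);k[roi[1]:roi[3],roi[0]:roi[2]]=1;m*=k
    out=[]
    for q in cv2.findContours(m,cv2.RETR_EXTERNAL,cv2.CHAIN_APPROX_NONE)[0]:
        if cv2.contourArea(q)>=amin:
            M=cv2.moments(q);out.append((np.array([M["m10"],M["m01"]])/M["m00"],cv2.contourArea(q),q))
    return out
E
python3 - <<'E'
from h import *
T=dict(np.load("top0.npz"));S=dict(np.load("scene0.npz"))
for n,c,roi in[("top",T,(220,140,355,260)),("scene",S,(290,200,420,300))]:
    for u,a,q in blobs(c["frame"],(12,120,120),(32,255,255),8,roi): print(n,u,a,plane(c,u,.042))
    for u,a,q in blobs(c["frame"],(40,80,30),(85,255,255),500,roi): 
        r=cv2.minAreaRect(q);print("board",r)
        if n=="top": print([plane(c,p,.03) for p in cv2.boxPoints(r)], plane(c,r[0],.03))
print("probe top",tri([T,S],[(440,219),(284,126)]))
for n,u,z in[("bottle",(470,152),0.06),("spool",(415,274),.042),("tray",(404,132),.03),("stand",(418,218),.01)]: print(n,plane(T,u,z))
a=np.hstack([cv2.resize(T["frame"][185:255,385:455],(400,400),interpolation=2),cv2.resize(S["frame"][110:210,240:340],(400,400),interpolation=2)])
cv2.imwrite("pics/st.png",a)
E
```

```text
top [308.5   229.092] 29.0 [0.4849 0.0697 0.042 ]
top [252.5 207.5] 23.0 [0.5344 0.2108 0.042 ]
top [322.3059 189.3922] 42.5 [0.5843 0.0383 0.042 ]
top [262.6277 167.7489] 38.5 [0.6348 0.1893 0.042 ]
board ((287.20001220703125, 198.40000915527344), (105.62007141113281, 82.21920776367188), 18.434947967529297)
[array([0.4995, 0.2837, 0.03  ]), array([0.7002, 0.2258, 0.03  ]), array([ 0.621 , -0.0313,  0.03  ]), array([0.4238, 0.0288, 0.03  ])] [0.5603 0.1259 0.03  ]
scene [342.4345 271.2659] 44.5 [0.6364 0.192  0.042 ]
scene [381.8913 257.1739] 23.0 [0.5368 0.2144 0.042 ]
scene [320.105  228.5388] 36.5 [0.587 0.044 0.042]
scene [358.5 218.5] 23.0 [0.4871 0.0744 0.042 ]
board ((352.7000427246094, 248.39999389648438), (94.36206817626953, 85.86500549316406), 63.43495178222656)
probe top (array([ 0.5128, -0.2116,  0.1963]), [0.0015385717945111265, 0.001538571794511028])
bottle [ 0.6859 -0.3254  0.06  ]
spool [ 0.3817 -0.1956  0.042 ]
tray [ 0.7381 -0.1659  0.03  ]
stand [ 0.5207 -0.2082  0.01  ]
```

View pics/st.png

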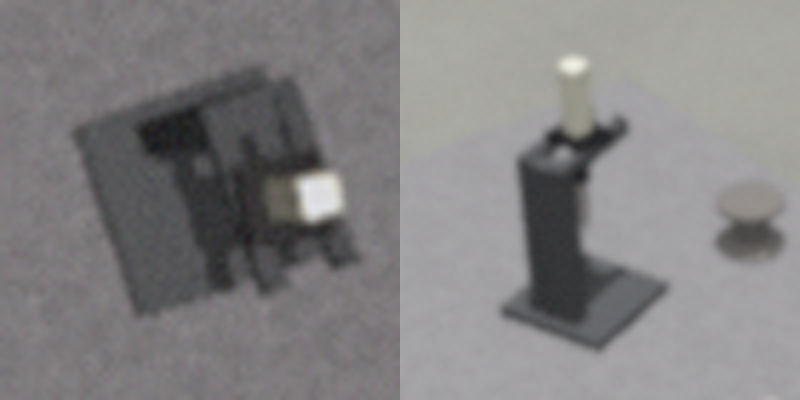

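The stand crop shows the column at the far side, with the prongs' open end toward the robot. Stand yaw is about 18°, and the probe's white grip hangs in the fork with its top at z ≈ 0.196. Moving the arm over.

```bash
R="-0.40 -0.20 -0.06 0 0 1.5 0.085"; python3 -m jog '-0.40 -0.20 -0.06 0 0 1.5 0.085;-0.40 -0.20 -0.06 0 0 1.5 0.085;-0.40 -0.20 -0.06 0 0 1.5 0.085;-0.40 -0.20 -0.06 0 0 1.5 0.085;-0.40 -0.20 -0.06 0 0 1.5 0.085;-0.40 -0.20 -0.06 0 0 1.5 0.085;-0.40 -0.20 -0.06 0 0 1.5 0.085;-0.40 -0.20 -0.06 0 0 1.5 0.085;-0.40 -0.20 -0.06 0 0 1.5 0.085;-0.40 -0.20 -0.06 0 0 1.5 0.085'
cat > st.py <<'E'
from rig import manip
from h import *
import sys
def go(P,yaw):  # tool shift to put TCP at P, tool y at yaw (deg), tool down
    s=manip.observe();R=np.array(s["tcp_rot"]);a=np.radians(yaw);y=np.array([np.cos(a),np.sin(a),0]);z=np.array([0,0,-1.]);G=np.c_[np.cross(y,z),y,z]
    from scipy.spatial.transform import Rotation as Q
    return R.T@(np.array(P)-s["ee_pos"]),Q.from_matrix(R.T@G).as_rotvec()
if __name__=="__main__":
    s=manip.observe();print(s["t"],s["q"],s["ee_pos"],"\n",s["tcp_rot"],s["contact_force"],s["grasp_force"],s["finger_gap"])
    if len(sys.argv)>4: print(*go([float(v) for v in sys.argv[1:4]],float(sys.argv[4])))
E
python3 st.py 0.44 -0.235 0.33 -72
```

```text
t: 1.4
ee_pos: [0.4982, 0.3035, 0.302]
tcp_rot: [[0.193, 0.981, -0.001], [0.981, -0.193, 0.0], [-0.0, -0.001, -1.0]]
contact_force: [-0.7, 1.1, -0.2]
finger_gap: 0.992
grasp_force: 0.0
1.4 [-0.9419  0.4232  0.4139  1.6571 -0.1867  1.1011 -0.6696] [0.4982 0.3035 0.302 ] 
 [[ 0.1928  0.9812 -0.0008]
 [ 0.9812 -0.1928  0.    ]
 [-0.0001 -0.0008 -1.    ]] [-0.6945  1.0854 -0.173 ] 0.0 0.992093904446207
[-0.5397  0.0468 -0.028 ] [-0.0006  0.0005  1.0626]
```

```bash
python3 -m jog '-0.20 0.08 -0.06 0 0 1.06 0.085;-0.20 0.08 -0.06 0 0 1.06 0.085;-0.20 0.08 -0.06 0 0 1.06 0.085;-0.20 0.08 -0.06 0 0 1.06 0.085;-0.20 0.08 -0.06 0 0 1.06 0.085;-0.20 0.08 -0.06 0 0 1.06 0.085;-0.20 0.08 -0.06 0 0 1.06 0.085;-0.20 0.08 -0.06 0 0 1.06 0.085' ; python3 st.py 0.51 -0.21 0.36 -72
python3 - <<'E'
from rig import cams
from h import *
c=cams.read_camera("wrist");cv2.imwrite("pics/w1.png",c["frame"]);np.savez("w1.npz",**c);print(c["position"])
for u,a,q in blobs(c["frame"],(12,110,90),(34,255,255),60): print(u,a,plane(c,u,.042),cv2.minAreaRect(q))
E
```

```text
t: 2.4
ee_pos: [0.5376, 0.0913, 0.3622]
tcp_rot: [[0.95, 0.311, -0.0], [0.311, -0.95, 0.0], [-0.0, -0.0, -1.0]]
contact_force: [0.4, 0.2, -0.4]
finger_gap: 0.997
grasp_force: 0.0
2.4 [-0.8188  0.3499  0.7363  1.6752 -0.2485  1.2128 -1.2793] [0.5376 0.0913 0.3622] 
 [[ 0.9504  0.311  -0.0002]
 [ 0.311  -0.9504  0.0001]
 [-0.0002 -0.0001 -1.    ]] [ 0.3979  0.15   -0.3641] 0.0 0.9966061796651007
[-0.1199  0.2778  0.0022] [-0.0001  0.0002  0.0021]
[0.6025 0.112  0.4947]
[316.4541 197.5408] 98.0 [0.4852 0.069  0.042 ] ((316.45001220703125, 197.64999389648438), (10.75174331665039, 11.067971229553223), 18.43494987487793)
[364.2357 132.8481] 215.0 [0.5855 0.0379 0.042 ] ((364.20001220703125, 132.89999389648438), (18.024982452392578, 18.024982452392578), 18.434947967529297)
[223.802  128.4887] 133.0 [0.5351 0.2096 0.042 ] ((223.5, 128.5), (13.0, 13.0), 90.0)
[262.1223  54.5349] 229.0 [0.6348 0.1875 0.042 ] ((262.20001220703125, 54.599998474121094), (26.832813262939453, 9.838699340820312), 26.56505012512207)
[552.1483  66.5716] 1469.0 [ 0.7333 -0.1534  0.042 ] ((558.0, 65.5), (41.42583084106445, 58.502132415771484), 18.434946060180664)
```

View pics/w1.png

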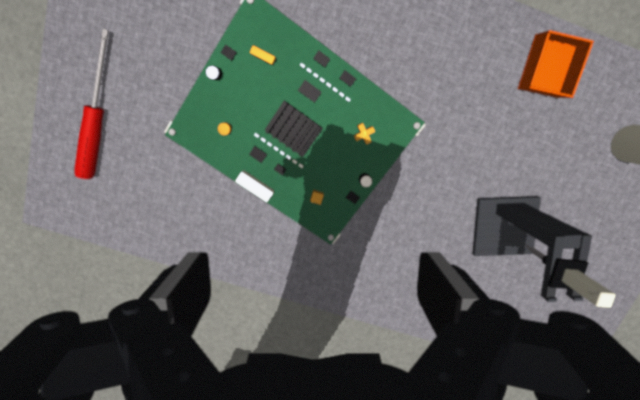

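The wrist view shows the bar at (262,55), round at (224,128), square at (316,197) and cross at (364,133), within 2 mm of the top view. Now over the stand.

```bash
python3 -m jog '-0.12 0.25 0 0 0 0 0.085;-0.12 0.25 0 0 0 0 0.085;-0.12 0.25 0 0 0 0 0.085;-0.12 0.25 0 0 0 0 0.085;-0.12 0.25 0 0 0 0 0.085;-0.12 0.25 0 0 0 0 0.085;-0.12 0.25 0 0 0 0 0.085';  python3 - <<'E'
from rig import cams
from h import *
c=cams.read_camera("wrist");np.savez("w2.npz",**c);cv2.imwrite("pics/w2.png",c["frame"])
E
python3 -m jog '-0.04 0.04 0 0 0 0 0.085;-0.04 0.04 0 0 0 0 0.085;-0.04 0.04 0 0 0 0 0.085'
python3 - <<'E'
from rig import cams
from h import *
c=cams.read_camera("wrist");np.savez("w3.npz",**c)
a=np.load("w2.npz")["frame"]
cv2.imwrite("pics/w23.png",np.hstack([a[:,120:520],c["frame"][:,120:520]]))
E
```

```text
t: 3.32
ee_pos: [0.5002, -0.1832, 0.3622]
tcp_rot: [[0.951, 0.308, -0.0], [0.308, -0.951, 0.0], [0.0, -0.0, -1.0]]
contact_force: [1.0, 1.0, 0.5]
finger_gap: 0.99
grasp_force: 0.0
t: 3.75
ee_pos: [0.4746, -0.2334, 0.3623]
tcp_rot: [[0.952, 0.307, 0.0], [0.307, -0.952, 0.0], [0.0, -0.0, -1.0]]
contact_force: [-0.1, 0.1, -0.1]
finger_gap: 0.996
grasp_force: 0.0
```

View pics/w23.png

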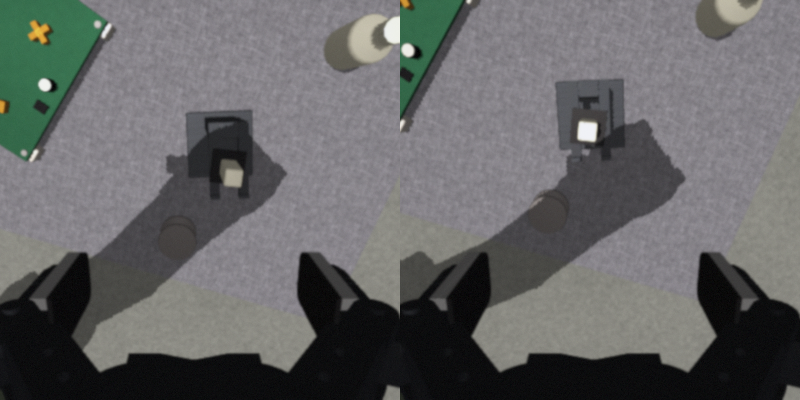

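Left view: base corners near (187,113)–(252,110), probe top about (233,182) (+120 columns). Right view: probe top at (587,131), stand nearly square to the image. One enlarged crop for edges.

Run:
```python
from h import *
A=dict(np.load("w2.npz"));B=dict(np.load("w3.npz"));T=dict(np.load("top0.npz"));S=dict(np.load("scene0.npz"))
for n,c,roi,v in(("w2",A,(320,150,380,200),120),("w3",B,(285,110,330,150),200),("top",T,(425,205,455,230),200),("scene",S,(275,120,295,150),150)):
    for u,a,q in blobs(c["frame"],(0,0,v),(180,110,255),12,roi): print(n,u,a,cv2.minAreaRect(q))
x=cv2.resize(A["frame"][100:210,290:390],(400,440),interpolation=2);y=cv2.resize(B["frame"][70:180,260:360],(400,440),interpolation=2)
cv2.imwrite("pics/z.png",np.clip(np.hstack([x,y])*1.6,0,255).astype(np.uint8))
```

```text
w2 [352.8245 177.3223] 272.5 ((352.80999755859375, 177.3300018310547), (17.5362491607666, 17.677669525146484), 8.13010311126709)
w3 [306.8298 131.0325] 282.0 ((306.7475280761719, 131.02476501464844), (17.81116485595703, 17.81116485595703), 5.710593223571777)
top [440.4654 218.761 ] 26.5 ((440.5, 219.0), (6.0, 5.0), 90.0)
scene [284.2406 129.3837] 354.0 ((284.5, 131.0), (22.0, 19.0), 90.0)
```

View pics/z.png

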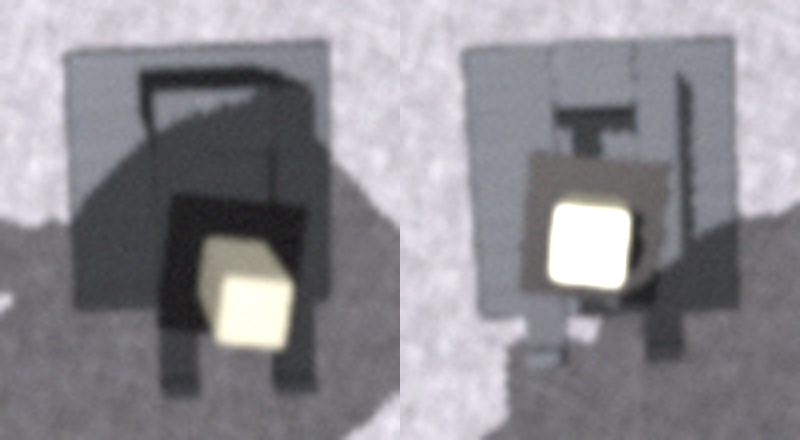

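```bash
python3 - <<'E'
from h import *
A=dict(np.load("w2.npz"));B=dict(np.load("w3.npz"));T=dict(np.load("top0.npz"))
a=lambda x,y:np.array([290+x/4-.4,100+y/4-.4]);b=lambda x,y:np.array([260+(x-400)/4-.4,70+y/4-.4])
print("probe top",tri([A,B],[a(254,313),(306.8,131)]),tri([A,B,T],[a(254,313),(306.8,131),(440.5,218.8)]))
for n,p,q in(("Ltip",(181,392),(547,365)),("Rtip",(296,389),(667,358)),("collarTL",(175,197),(533,150)),("collarTR",(306,206),(667,165)),("collarBL",(160,327),(522,290))):
    print(n,tri([A,B],[a(*p),b(*q)]))
for z,c,f,P in((.01,A,a,((65,52),(328,40),(328,305),(75,308))),(.01,B,b,((463,48),(735,38),(738,305),(480,318)))):
    X=np.array([plane(c,f(*p),z) for p in P]);print("base",X[:,:2].tolist(),X.mean(0));print([float(np.degrees(np.arctan2(*(X[i]-X[j])[1::-1]))) for i,j in((0,3),(1,2),(0,1),(3,2))])
for c,f,P in((A,a,((221,277),(293,280),(286,352),(216,346))),(B,b,((552,204),(632,206),(628,289),(548,284)))):
    X=np.array([plane(c,f(*p),.197) for p in P]);print("grip",X.mean(0),[float(np.degrees(np.arctan2(*(X[i]-X[j])[1::-1]))) for i,j in((0,3),(1,2),(0,1),(3,2))])
E
python3 st.py .5 -.21 .25 -72
```

```text
probe top (array([ 0.515 , -0.2152,  0.1987]), [6.463306495808161e-05, 6.463306495808447e-05]) (array([ 0.5144, -0.2154,  0.193 ]), [0.0008925977083651257, 0.00021924549000263644, 0.0007312205846688306])
Ltip (array([ 0.4781, -0.2148,  0.1367]), [0.00032935707459390474, 0.0003293570745940181])
Rtip (array([ 0.4892, -0.2432,  0.139 ]), [0.00016606007988543347, 0.0001660600798854596])
collarTL (array([ 0.5281, -0.1959,  0.1474]), [0.0002487413723186475, 0.00024874137231870773])
collarTR (array([ 0.5351, -0.2281,  0.1431]), [0.0003289738982001218, 0.0003289738982004046])
collarBL (array([ 0.4951, -0.2031,  0.1449]), [0.00010803311319255334, 0.00010803311319259631])
base [[0.5478800908524561, -0.15790805444195083], [0.5788807141318397, -0.24073922987374732], [0.49371435502105265, -0.2724665340747307], [0.465182240575341, -0.18786849992239857]] [ 0.5214 -0.2147  0.01  ]
[19.914848095821686, 20.432037419945207, 110.51900263040402, 108.63754660209489]
base [[0.5479421857583889, -0.15781501964161493], [0.578457888773583, -0.24199134643815878], [0.4960677226047615, -0.27175644450017705], [0.4643991044562875, -0.18837604016175727]] [ 0.5217 -0.215   0.01  ]
[20.09310118677054, 19.863269119084272, 109.92665425251927, 110.79722184773276]
grip [ 0.5145 -0.2155  0.197 ] [15.210437741059833, 14.595781270910372, 105.53720692178771, 102.91766053814769]
grip [ 0.5149 -0.2155  0.197 ] [14.32399834970798, 15.280134360534934, 106.51297235228702, 104.358221968168]
3.8 [-0.2698  0.3332  0.8198  1.7169 -0.2594  1.2045 -0.6411] [ 0.4748 -0.2331  0.3622] 
 [[ 0.9514  0.308  -0.    ]
 [ 0.308  -0.9514  0.0004]
 [ 0.0001 -0.0004 -1.    ]] [0.7325 0.5448 0.4019] 0.0 0.992279928983978
[ 0.0311 -0.0142  0.1122] [-0.0004 -0.0001 -0.001 ]
```

```bash
python3 st.py .5147 -.2155 .167 -75
```

```text
3.8 [-0.2698  0.3332  0.8198  1.7169 -0.2594  1.2045 -0.6411] [ 0.4748 -0.2331  0.3622] 
 [[ 0.9514  0.308  -0.    ]
 [ 0.308  -0.9514  0.0004]
 [ 0.0001 -0.0004 -1.    ]] [0.7325 0.5448 0.4019] 0.0 0.992279928983978
[ 0.0434 -0.0044  0.1952] [-0.0004 -0.0001  0.0513]
```

```bash
python3 -m jog '0.0434 -0.0044 0.03 0 0 0.051 0.06;0.0434 -0.0044 0.08 0 0 0.051 0.06;0.0434 -0.0044 0.12 0 0 0.051 0.06;0.0434 -0.0044 0.16 0 0 0.051 0.06;0.0434 -0.0044 0.185 0 0 0.051 0.06;0.0434 -0.0044 0.195 0 0 0.051 0.06;0.0434 -0.0044 0.195 0 0 0.051 0.06;0.0434 -0.0044 0.195 0 0 0.051 0.06'
python3 st.py .5147 -.2155 .167 -75
```

```text
t: 4.8
ee_pos: [0.5147, -0.2169, 0.1683]
tcp_rot: [[0.966, 0.257, 0.001], [0.257, -0.966, -0.0], [0.001, 0.001, -1.0]]
contact_force: [0.3, 0.0, -0.0]
finger_gap: 0.705
grasp_force: 0.0
4.8 [-0.1633  0.6065  0.6605  1.8725 -0.494   0.8301 -0.5576] [ 0.5147 -0.2169  0.1683] 
 [[ 0.9663  0.2573  0.0014]
 [ 0.2573 -0.9663 -0.0003]
 [ 0.0013  0.0006 -1.    ]] [ 0.2789  0.0046 -0.0243] 0.0 0.7047113856732992
[ 0.0004 -0.0014  0.0013] [ 0.0006 -0.0013 -0.0016]
```

```bash
python3 -m jog '0 -0.001 0.001 0 0 0 0.03;0 -0.001 0.001 0 0 0 0.03;0 -0.001 0.001 0 0 0 0.015;0 -0.001 0.001 0 0 0 0.008;0 -0.001 0.001 0 0 0 0.008;0 -0.001 0.001 0 0 0 0.008;0 -0.001 0.001 0 0 0 0.008;0 -0.001 0.001 0 0 0 0.008' 50
python3 -m jog '0 0 -0.03 0 0 0 0.008;0 0 -0.07 0 0 0 0.008;0 0 -0.11 0 0 0 0.008;0 0 -0.15 0 0 0 0.008;0 0 -0.15 0 0 0 0.008;0 0 -0.15 0 0 0 0.008'
python3 - <<'E'
from rig import cams
from h import *
for n in("scene","top","wrist"):
    c=cams.read_camera(n);np.savez(n+"4.npz",**c)
    if n=="scene": u=proj(c,[.5147,-.2155,.25]).astype(int);print(u);a=cv2.resize(c["frame"][u[1]-60:u[1]+40,u[0]-50:u[0]+50],(400,400),interpolation=2)
    if n=="wrist": b=cv2.resize(c["frame"],(400,250))
cv2.imwrite("pics/g.png",np.hstack([a,np.vstack([b,np.zeros((150,400,3),np.uint8)])]))
E
```

```text
t: 5.8
ee_pos: [0.5139, -0.216, 0.1665]
tcp_rot: [[0.966, 0.257, 0.0], [0.257, -0.966, 0.0], [0.0, -0.0, -1.0]]
contact_force: [-1.0, 1.5, 5.4]
finger_gap: 0.179
grasp_force: 48.6
t: 6.55
ee_pos: [0.5136, -0.2157, 0.3156]
tcp_rot: [[0.966, 0.257, -0.001], [0.257, -0.966, 0.0], [-0.001, -0.001, -1.0]]
contact_force: [-0.8, 0.9, -2.0]
finger_gap: 0.183
grasp_force: 49.2
[280 107]
```

View pics/g.png

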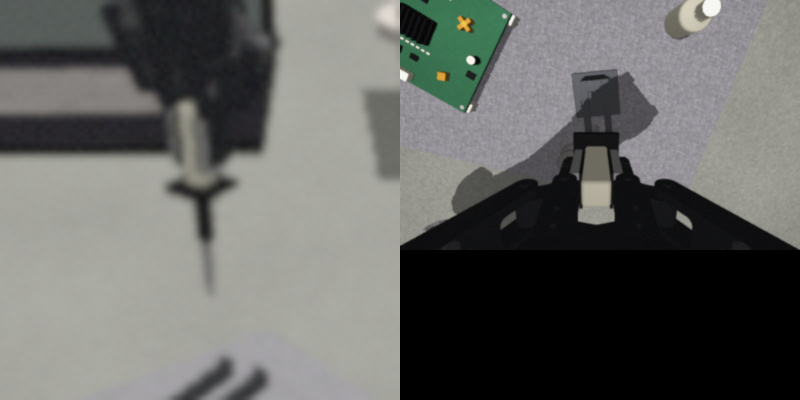

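The scene crop shows the probe gripped upright: collar at zoom (203,186), nose end at (206,238), tip end at (210,294).

```bash
python3 - <<'E'
from h import *
S=dict(np.load("scene4.npz"));u0=np.array([230,47])
z=np.linspace(.15,.35,401)
for n,p in(("collar",(203,186)),("nose",(206,238)),("tip",(210,294))):
    uv=u0+np.array(p)/4-.4
    P=np.array([proj(S,[.5137,-.2157,h]) for h in z]);d=np.linalg.norm(P-uv,axis=1);i=d.argmin();print(n,uv,z[i],d[i])
E
python3 st.py .535 .210 .30 -75
```

```text
collar [280.35  93.1 ] 0.2905 0.6759374788731087
nose [281.1 106.1] 0.2535 0.3573750777346712
tip [282.1 120.1] 0.2125 0.2011857436529886
6.7 [-0.2688  0.4376  0.7942  1.7172 -0.3399  1.1321 -0.6856] [ 0.5135 -0.2159  0.3154] 
 [[ 0.9665  0.2568 -0.0015]
 [ 0.2568 -0.9665  0.0002]
 [-0.0014 -0.0006 -1.    ]] [-0.0703 -0.573  -0.6396] 49.155049324035645 0.18040049486141022
[ 0.1301 -0.4061  0.0154] [-0.0006  0.0014 -0.0021]
```

```bash
python3 -m jog '0.02 -0.06 0 0 0 0 0.008;0.04 -0.12 0 0 0 0 0.008;0.06 -0.18 0 0 0 0 0.008;0.08 -0.24 0.03 0 0 0 0.008;0.1 -0.3 0.06 0 0 0 0.008;0.12 -0.36 0.08 0 0 0 0.008;0.1304 -0.407 0.115 0 0 0 0.008;0.1304 -0.407 0.14 0 0 0 0.008;0.1304 -0.407 0.14 0 0 0 0.008;0.1304 -0.407 0.14 0 0 0 0.008' ; python3 st.py .535 .211 .15 -75
python3 - <<'E'
from rig import cams,manip
from h import *
s=manip.observe()["ee_pos"];c=cams.read_camera("scene");np.savez("scene5.npz",**c)
u=proj(c,[s[0],s[1],.08]).astype(int);print(u);cv2.imwrite("pics/r.png",cv2.resize(c["frame"][u[1]-40:u[1]+40,u[0]-50:u[0]+50],(800,600),interpolation=2))
print([proj(c,[s[0],s[1],z]) for z in(.042,.06,.07)])
t=[manip.observe()["contact_force"]]
for k in range(5): cams.read_camera("top");t.append(manip.observe()["contact_force"])
print(np.array(t))
E
```

```text
t: 7.95
ee_pos: [0.536, 0.2094, 0.1773]
tcp_rot: [[0.967, 0.255, 0.001], [0.255, -0.967, -0.0], [0.001, 0.001, -1.0]]
contact_force: [-1.2, 0.0, -1.2]
finger_gap: 0.18
grasp_force: 49.3
7.95 [-0.9183  0.615   0.6512  1.8202 -0.4754  0.8673 -1.353 ] [0.536  0.2094 0.1773] 
 [[ 0.9669  0.2552  0.0008]
 [ 0.2552 -0.9669 -0.0004]
 [ 0.0007  0.0006 -1.    ]] [-1.1509  0.0008 -1.1705] 49.313292503356934 0.18031957628700276
[-0.0005 -0.0018  0.0273] [ 0.0006 -0.0007 -0.0038]
[381 243]
[array([380.6465, 255.833 ]), array([381.0551, 250.1751]), array([381.2856, 246.9827])]
[[ 0.2992  0.1082 -1.8191]
 [ 0.5804 -0.4887 -1.0782]
 [ 0.2492  0.0269 -1.0463]
 [ 0.003  -0.4762 -1.471 ]
 [ 0.3126  1.1131 -1.5342]
 [-0.2967  0.3928 -2.389 ]]
```

View pics/r.png

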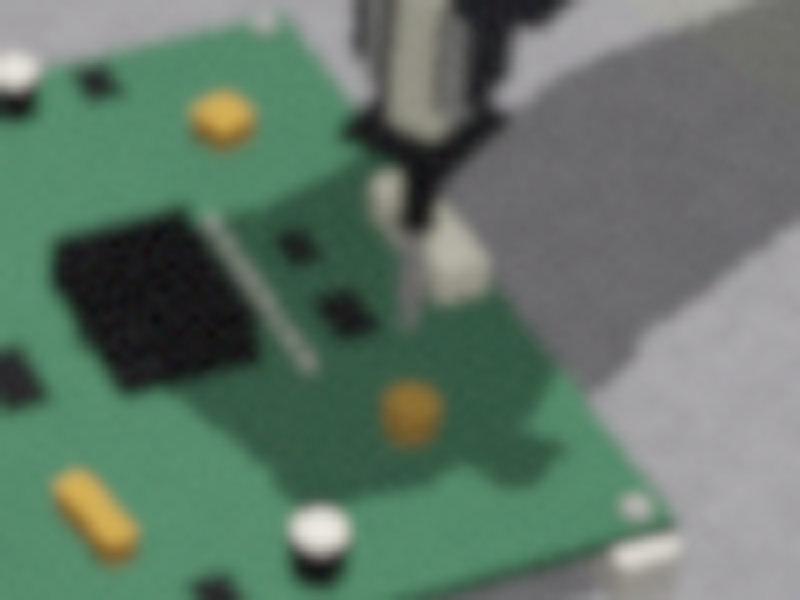

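```bash
cat > fz.py <<'E'
from rig import cams,manip
import numpy as np
f=[]
for k in range(5): cams.read_camera("top");f.append(manip.observe()["contact_force"])
s=manip.observe();print("t %.2f"%s["t"],s["ee_pos"].round(4),np.mean(f,0).round(2),"sd",np.std(f,0).round(2)[2])
E
python3 -m jog '0 -0.0018 0.012 0 0 0 0.008;0 -0.0018 0.022 0 0 0 0.008;0 -0.0018 0.022 0 0 0 0.008'>/dev/null; python3 fz.py
python3 -m jog '0 0 0.002 0 0 0 0.008;0 0 0.002 0 0 0 0.008'>/dev/null; python3 fz.py
python3 -m jog '0 0 0.002 0 0 0 0.008;0 0 0.002 0 0 0 0.008'>/dev/null; python3 fz.py
```

```text
t 8.88 [0.535  0.2125 0.1545] [-0.01  0.23 -1.59] sd 0.22
t 9.38 [0.5349 0.2126 0.1523] [-0.1  -0.04 -1.35] sd 0.15
t 9.88 [0.5349 0.2126 0.1503] [ 0.13 -0.07 -1.58] sd 0.31
```

```bash
python3 -m jog '0 0.001 0.001 0 0 0 0.008;0 0.001 0.001 0 0 0 0.008'>/dev/null; python3 fz.py
python3 -m jog '0 0 0.001 0 0 0 0.008;0 0 0.001 0 0 0 0.008'>/dev/null; python3 fz.py
python3 -m jog '0 0 0.001 0 0 0 0.008;0 0 0.001 0 0 0 0.008'>/dev/null; python3 fz.py
```

```text
t 10.38 [0.5351 0.2116 0.1493] [-0.1  -0.14 -0.74] sd 0.16
t 10.88 [0.5352 0.2116 0.1483] [-0.1   0.29 -1.59] sd 0.44
t 11.38 [0.5351 0.2116 0.1473] [ 0.04  0.19 -1.21] sd 0.57
```

```bash
python3 -m jog '0 0 0.001 0 0 0 0.008;0 0 0.001 0 0 0 0.008'>/dev/null; python3 fz.py
python3 -m jog '0 0 0.001 0 0 0 0.008;0 0 0.001 0 0 0 0.008'>/dev/null; python3 fz.py
```

```text
t 11.88 [0.5351 0.2116 0.1463] [ 0.1   0.2  -1.43] sd 0.56
t 12.38 [0.5352 0.2116 0.1453] [ 0.01  0.09 -0.35] sd 0.43
```

```bash
python3 -m jog '0 0 0.001 0 0 0 0.008;0 0 0.001 0 0 0 0.008'>/dev/null; python3 fz.py
python3 fz.py
```

```text
t 12.88 [0.5351 0.2116 0.1443] [ 0.21  0.11 -0.06] sd 0.74
t 13.12 [0.5352 0.2116 0.1443] [ 0.02 -0.3   0.01] sd 0.51
```

```bash
python3 -m jog '0 0 0.001 0 0 0 0.008;0 0 0.001 0 0 0 0.008;0 0 0.001 0 0 0 0.008;0 0 0.001 0 0 0 0.008;0 0 0.001 0 0 0 0.008'>/dev/null; python3 fz.py; python3 fz.py
```

```text
t 14.00 [0.5351 0.2116 0.1433] [ 0.16 -0.2   1.  ] sd 0.67
t 14.25 [0.5351 0.2116 0.1433] [0.11 0.1  0.67] sd 0.46
```

Round terminal is pressed at about 2.2 N. Lifting, then moving to the square.

```bash
python3 -m jog '0 0 -0.03 0 0 0 0.008;0 0 -0.05 0 0 0 0.008;0 0 -0.05 0 0 0 0.008' >/dev/null; python3 st.py .4853 .070 .15 -75
```

```text
14.625 [-0.9335  0.5942  0.6675  1.8063 -0.4591  0.8994 -1.3682] [0.5355 0.2118 0.1942] 
 [[ 0.9664  0.257   0.0015]
 [ 0.257  -0.9664  0.001 ]
 [ 0.0017 -0.0006 -1.    ]] [ 0.2002  0.7336 -0.8513] 49.37033951282501 0.17943013669879504
[-0.0851  0.1241  0.0439] [-0.0006 -0.0017 -0.0019]
```

```bash
python3 -m jog '-0.03 0.044 0 0 0 0 0.008;-0.06 0.088 0 0 0 0 0.008;-0.085 0.124 0 0 0 0 0.008;-0.085 0.124 0 0 0 0 0.008;-0.085 0.124 0.03 0 0 0 0.008;-0.085 0.124 0.043 0 0 0 0.008;-0.085 0.124 0.043 0 0 0 0.008;-0.085 0.124 0.043 0 0 0 0.008'; python3 fz.py
```

```text
t: 15.62
ee_pos: [0.4851, 0.07, 0.1507]
tcp_rot: [[0.966, 0.257, 0.0], [0.257, -0.966, -0.0], [0.0, 0.0, -1.0]]
contact_force: [0.4, 1.3, -0.9]
finger_gap: 0.177
grasp_force: 49.4
t 15.88 [0.485  0.07   0.1507] [ 0.05  0.18 -1.18] sd 0.64
```

```bash
python3 -m jog '0 0 0.003 0 0 0 0.008;0 0 0.004 0 0 0 0.008;0 0 0.004 0 0 0 0.008'>/dev/null; python3 fz.py
python3 -m jog '0 0 0.001 0 0 0 0.008;0 0 0.002 0 0 0 0.008;0 0 0.002 0 0 0 0.008'>/dev/null; python3 fz.py;python3 fz.py
```

```text
t 16.50 [0.4848 0.0699 0.1463] [-0.18 -0.13 -1.61] sd 0.43
t 17.12 [0.4849 0.0699 0.1443] [ 0.23 -0.2  -0.06] sd 0.51
t 17.38 [0.4849 0.0699 0.1443] [ 0.29 -0.17  0.  ] sd 0.42
```

```bash
python3 -m jog '0 0 0.001 0 0 0 0.008;0 0 0.001 0 0 0 0.008;0 0 0.001 0 0 0 0.008;0 0 0.001 0 0 0 0.008;0 0 0.001 0 0 0 0.008'>/dev/null; python3 fz.py
python3 -m jog '0 0 -0.03 0 0 0 0.008;0 0 -0.05 0 0 0 0.008;0 0 -0.05 0 0 0 0.008' >/dev/null; python3 st.py .635 .189 .15 -75
```

```text
t 18.25 [0.4848 0.0699 0.1433] [0.07 0.31 0.73] sd 0.39
18.625 [-0.7866  0.4636  0.6995  2.0231 -0.4157  0.7958 -1.1532] [0.4852 0.0702 0.1941] 
 [[ 0.9664  0.2571  0.0016]
 [ 0.2571 -0.9664  0.0009]
 [ 0.0018 -0.0004 -1.    ]] [ 0.1417  1.0571 -2.1439] 49.45720911026001 0.17611491305556579
[ 0.1752 -0.0763  0.0444] [-0.0004 -0.0018 -0.0018]
```

Square done. Next the bar.

```bash
python3 -m jog '0.045 -0.02 0 0 0 0 0.008;0.09 -0.04 0 0 0 0 0.008;0.135 -0.06 0 0 0 0 0.008;0.1755 -0.0763 0 0 0 0 0.008;0.1755 -0.0763 0 0 0 0 0.008;0.1755 -0.0763 0.03 0 0 0 0.008;0.1755 -0.0763 0.043 0 0 0 0.008;0.1755 -0.0763 0.043 0 0 0 0.008;0.1755 -0.0763 0.043 0 0 0 0.008'; python3 fz.py
python3 -m jog '0 0 0.003 0 0 0 0.008;0 0 0.004 0 0 0 0.008;0 0 0.004 0 0 0 0.008'>/dev/null; python3 fz.py
```

```text
t: 19.75
ee_pos: [0.6351, 0.1886, 0.1511]
tcp_rot: [[0.967, 0.257, 0.001], [0.257, -0.967, 0.0], [0.001, -0.0, -1.0]]
contact_force: [-0.2, -0.2, -0.3]
finger_gap: 0.18
grasp_force: 49.4
t 20.00 [0.635  0.1888 0.1508] [-0.2   0.34 -1.71] sd 0.45
t 20.62 [0.6349 0.1887 0.1463] [ 0.12 -0.1  -1.5 ] sd 0.31
```

```bash
python3 -m jog '0 0 0.001 0 0 0 0.008;0 0 0.002 0 0 0 0.008;0 0 0.002 0 0 0 0.008'>/dev/null; python3 fz.py
python3 -m jog '0 0 0.001 0 0 0 0.008;0 0 0.001 0 0 0 0.008;0 0 0.001 0 0 0 0.008;0 0 0.001 0 0 0 0.008;0 0 0.001 0 0 0 0.008'>/dev/null; python3 fz.py
```

```text
t 21.25 [0.6349 0.1887 0.1443] [0.08 0.44 0.36] sd 0.41
t 22.12 [0.6349 0.1887 0.1433] [0.28 0.25 0.62] sd 0.28
```

Bar done. Lifting clear before returning to the fork.

```bash
python3 -m jog '0 0 -0.04 0 0 0 0.008;0 0 -0.09 0 0 0 0.008;0 0 -0.14 0 0 0 0.008;0 0 -0.175 0 0 0 0.008;0 0 -0.175 0 0 0 0.008;0 0 -0.175 0 0 0 0.008' >/dev/null; python3 st.py .5139 -.2165 .317 -75
```

```text
22.875 [-0.7984  0.6182  0.7155  1.4245 -0.4118  1.2527 -1.3568] [0.6344 0.1888 0.3173] 
 [[ 0.9664  0.2569 -0.0013]
 [ 0.2569 -0.9664 -0.0002]
 [-0.0013 -0.0001 -1.    ]] [ 0.0242 -0.9807 -1.4647] 49.46063160896301 0.17864665584787737
[-0.2206  0.3607  0.0005] [-0.0001  0.0013 -0.002 ]
```

```bash
python3 -m jog '-0.03 0.05 0 0 0 0 0.008;-0.061 0.1 0 0 0 0 0.008;-0.092 0.15 0 0 0 0 0.008;-0.123 0.2 0 0 0 0 0.008;-0.153 0.25 0 0 0 0 0.008;-0.184 0.3 0 0 0 0 0.008;-0.214 0.35 0 0 0 0 0.008;-0.2206 0.361 0 0 0 0 0.008;-0.2206 0.361 0 0 0 0 0.008;-0.2206 0.361 0 0 0 0 0.008' >/dev/null; python3 st.py .5139 -.2165 .17 -75; python3 fz.py
python3 - <<'E'
from rig import cams
from h import *
c=cams.read_camera("scene");d=np.load("scene4.npz")["frame"]
x=lambda f:cv2.resize(f[60:170,230:330],(400,440),interpolation=2)
cv2.imwrite("pics/back.png",np.hstack([x(d),x(c["frame"])]))
E
```

```text
24.125 [-0.2633  0.4338  0.7836  1.7115 -0.3333  1.1362 -0.6923] [ 0.5149 -0.2153  0.3177] 
 [[ 0.966   0.2587 -0.0009]
 [ 0.2587 -0.966   0.0006]
 [-0.0007 -0.0008 -1.    ]] [-0.3909  0.0793 -2.2272] 49.4922137260437 0.18427610969058092
[-0.0011  0.0011  0.1477] [-0.0008  0.0007 -0.0002]
t 24.38 [ 0.5147 -0.216   0.3182] [-0.17  0.   -1.79] sd 0.45
```

View pics/back.png

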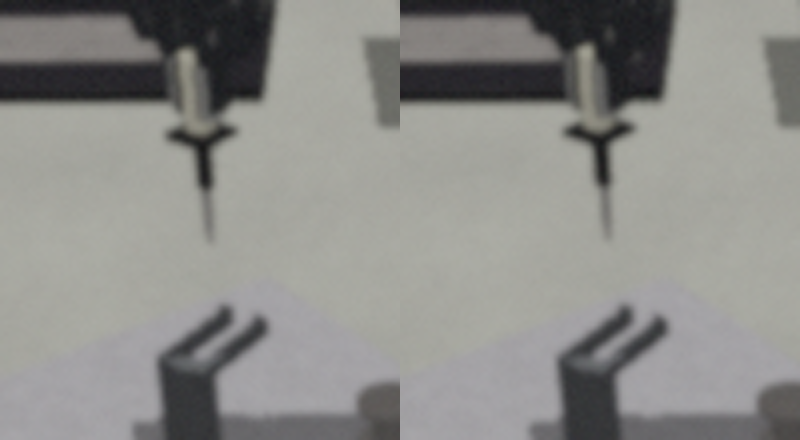

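The probe sits in the grip exactly as it did right after pickup, at the tip near (210,240) in both halves, so no slip. Lowering now.

```bash
python3 -m jog '-0.0008 0.0005 0.04 0 0 0 0.008;-0.0008 0.0005 0.08 0 0 0 0.008;-0.0008 0.0005 0.11 0 0 0 0.008;-0.0008 0.0005 0.135 0 0 0 0.008;-0.0008 0.0005 0.146 0 0 0 0.008;-0.0008 0.0005 0.147 0 0 0 0.008;-0.0008 0.0005 0.147 0 0 0 0.008'; python3 fz.py
python3 -m jog '0 0 0.002 0 0 0 0.008;0 0 0.002 0 0 0 0.008;0 0 0.002 0 0 0 0.008'; python3 fz.py
```

```text
t: 25.3
ee_pos: [0.5141, -0.2177, 0.1721]
tcp_rot: [[0.966, 0.257, 0.001], [0.257, -0.966, -0.0], [0.001, 0.001, -1.0]]
contact_force: [0.4, 0.9, -1.1]
finger_gap: 0.178
grasp_force: 49.6
t 25.55 [ 0.5139 -0.2175  0.1718] [-0.09  0.26 -1.45] sd 0.77
t: 25.92
ee_pos: [0.5137, -0.2176, 0.1693]
tcp_rot: [[0.966, 0.257, -0.0], [0.257, -0.966, -0.0], [-0.0, 0.0, -1.0]]
contact_force: [0.6, 0.7, -0.8]
finger_gap: 0.185
grasp_force: 49.6
t 26.18 [ 0.5137 -0.2175  0.1693] [-0.    0.41 -1.52] sd 0.32
```

```bash
python3 -m jog '0 0 0.002 0 0 0 0.008;0 0 0.002 0 0 0 0.008;0 0 0.002 0 0 0 0.008'>/dev/null; python3 fz.py
python3 -m jog '0 0 0.001 0 0 0 0.008;0 0 0.001 0 0 0 0.008'>/dev/null; python3 fz.py
```

```text
t 26.80 [ 0.5138 -0.2175  0.1673] [-0.52  0.12 -1.42] sd 0.26
t 27.30 [ 0.5138 -0.2175  0.1666] [-1.5   1.22  5.43] sd 0.26
```

Seated at the same height as at the pickup. Releasing and rising.

```bash
python3 -m jog '0 0 0 0 0 0 0.018;0 0 0 0 0 0 0.025;0 0 0 0 0 0 0.04;0 0 0 0 0 0 0.06;0 0 0 0 0 0 0.06;0 0 0 0 0 0 0.06'; python3 -m jog '0 0 -0.02 0 0 0 0.06;0 0 -0.06 0 0 0 0.06;0 0 -0.11 0 0 0 0.06;-0.03 0 -0.16 0 0 0 0.06;-0.06 0 -0.2 0 0 0 0.06;-0.06 0 -0.2 0 0 0 0.06;-0.06 0 -0.2 0 0 0 0.06;-0.06 0 -0.2 0 0 0 0.06'
python3 - <<'E'
from rig import cams
from h import *
T=cams.read_camera("top");S=cams.read_camera("scene");W=cams.read_camera("wrist")
x=lambda f:cv2.resize(f[95:205,230:330],(400,440),interpolation=2)
u=proj(W,[.514,-.2176,.17]).astype(int);u=np.clip(u,[60,60],[580,340]);a=W["frame"][u[1]-60:u[1]+60,u[0]-60:u[0]+60]
cv2.imwrite("pics/end.png",np.hstack([x(S["frame"]),cv2.resize(a,(400,440))]))
r=[b for b in blobs(W["frame"],(0,0,150),(180,110,255),100,(u[0]-60,u[1]-60,u[0]+60,u[1]+60))]
for b in r: print(b[0],b[1],plane(W,b[0],.197))
E
```

```text
t: 28.05
ee_pos: [0.5137, -0.2175, 0.1663]
tcp_rot: [[0.966, 0.257, 0.0], [0.257, -0.966, -0.0], [0.0, 0.0, -1.0]]
contact_force: [0.2, -0.3, -0.7]
finger_gap: 0.703
grasp_force: 0.0
t: 29.05
ee_pos: [0.456, -0.2324, 0.3653]
tcp_rot: [[0.966, 0.257, -0.002], [0.257, -0.966, 0.0], [-0.002, -0.0, -1.0]]
contact_force: [-0.1, 0.3, -0.2]
finger_gap: 0.703
grasp_force: 0.0
[313.9383 109.5136] 337.5 [ 0.5152 -0.218   0.197 ]
```

View pics/end.png

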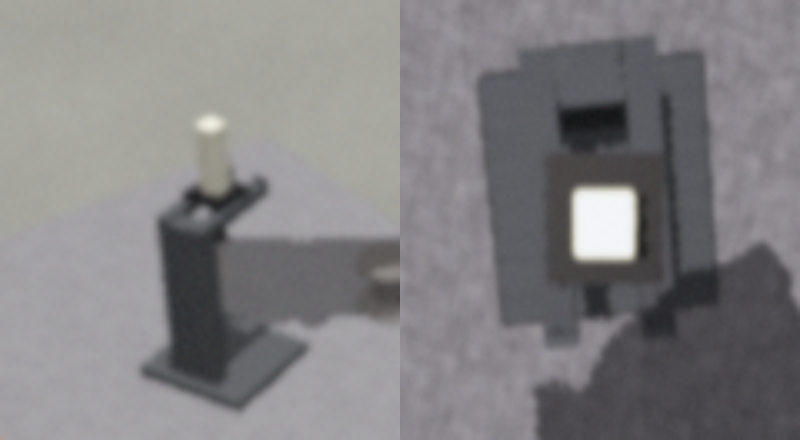

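The probe hangs upright by its collar in the fork, with its top at wrist pixel (314,110), about 1 mm from the seat. The gripper is clear.

```bash
python3 -c "
from rig import manip;print(manip.hand_in())"
```

```text
the job is handed in; nothing more can be done
None
```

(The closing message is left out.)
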